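Tidy the hall sideboard into its valet tray

ROBOT

A 7-joint arm with a two-finger parallel gripper is mounted at the origin on the work surface. World frame = base frame: x ahead of the robot, y to its left, z up, the work surface at z = 0. Lengths are in m, angles in rad, forces in N, time in s.
With the tool pointing down it reaches from about 0.4 to 0.85 m from the base axis. Payload 4.5 kg.
Tool frame: the origin (TCP) lies midway between the tips of the shut fingers; the grasp point (between the pads) lies 19 mm behind it; z points along the fingers, y is the direction in which the jaws open and shut (so a half turn about z gives the same grasp; the last joint's range is limited). The gripper opens to 88 mm and grips with 3 to 60 N. Pads are 18 mm wide; open, the fingers measure 123 mm over their backs; the gripper's body (75 mm by 187 mm) begins 45 mm behind the grasp point.
Start: joints at [1.366, 0.689, -0.195, 1.565, 0.157, 0.902, -0.215], TCP at [0.148, -0.607, 0.239] pointing down, gripper open.
Joint ranges: [-3.01, 3.01], [-0.46, 2.08], [-1.47, 1.51], [0.13, 2.56], [-1, 4.14], [0.04, 2.09], [-2.66, 2.66]. Speed limits (rad/s): [2.57, 2.57, 3.14, 3.14, 3.14, 3.14, 3.14].

INTERFACE

Orientations are given as a unit quaternion [x, y, z, w].
In Python, from plant import r, viewer gives the robot as it stands.
- The arm moves only by the tool play_rows, never from a script. Its argument "commands" is a list of rows, each an object with "delta_rot": the turn, a rotation vector about the tool's x, y, z normalised to -1 to 1, where 1 is pi rad, a list of three; "travel": the shift along the tool's x, y, z normalised to -1 to 1, where 1 is 15 cm, a list of three; "gripper": the opening, from -1 (shut) to 1 (fully open). In form: [{"delta_rot": [wx, wy, wz], "travel": [x, y, z], "gripper": gripper}, ...]. A call has 1 to 12 rows; each row is the pose to reach, as a shift and turn from the pose commanded when the call began, along the tool's axes at that moment, turning the shorter way round; what a row does not reach only later rows make up. A row lasts 1/8 s, in which the tool goes at most 62.5 mm and 10.7 degrees, less where a joint would pass 70% of its speed; a pose out of reach is approached as far as the arm can. A call with a number of a shift or a turn outside -1 to 1 is refused whole. A call with a gripper value outside its range is refused whole. The fingers move at their own pace and stop on an object; "force" is the grip in N (left out, the last holds). Time passes only in rows, so rows that repeat a pose let the fingers close. It gives the time, the measured TCP pose, the force and the opening at its end, in the units of the state.
- r.get_state(): the state, without advancing time (a new reading comes with each control period).
- viewer.snapshot(name): name is "scene" or "top" or "wrist"; returns a dict with "color" (420x560x3 uint8, red, green, blue), "z_map" (420x560 float32, m along the optical axis (not along the pixel's ray), 0 where there is no reading), "fx", "fy", "cx", "cy" (pixels), "origin" and "attitude" of the camera in the world. Camera axes: x right, y up, looking along -z (the intrinsics and any distortion apply to the point x, -y, -z); pixel columns grow to the right and rows downward; lengths in m; the calibration is good to about 2 mm. A picture is of the moment at which its call begins.
- r.finish_job(): hands the job in, once; it reports no verdict.
Trained networks look in the newest picture that a camera, given by its name, has taken for a name from the list of things; names that differ only in an ending like _2 or _b are one class to them, and where a whole thing is asked for, a point or a joint stands for the part that bears it (a point fixed in the world has none). Each returns a list of dicts, best first, with "conf" (0 to 1); they miss things now and then, are a little off and sometimes report something else, mostly with a low value. They report only what shows in the picture. A call takes as long as a camera call.
- viewer.outline_of(camera, label): "pixels" (420x560 bool, what is visible of it) and "at" ([column, row] in pixels, amid what is visible of it).
- viewer.pinpoint(camera, label): "at" ([column, row] in pixels: a listed point, or the origin of a listed thing).
The state is a dict: "clock": time; "q": joint angles; "qd": joint speeds; "joint_torque": joint torques, N m; "tool_pos": TCP position; "eef_rot": TCP orientation; "contact_force": force on the tool from outside, world axes, zero at the start; "moment": the same for the moment, N m; "opening": opening from 0.0 (shut) to 1.0 (fully open).
Only numpy, scipy, OpenCV 4.12 (cv2) and the standard library are available. Lean on these libraries where they do the work, as an engineer would, in place of code of your own. Each camera call takes 0.05 s, during which the arm holds its last target. There are 200 camera calls.

TASK

Tidy the hall sideboard: put the small round oil bottle, the small square carton, the car key fob and the round tin into the wooden tray, each in the recess made for its shape and size and fully down on the recess floor, the same way up as it is now. The larger bottle and the oblong carton do not belong in the tray: leave them where they stand.

Things in the scene. Friction and masses are not known exactly. Their poses are not given: they have to be found in the camera images.
- oil_bottle: Small round black glass oil bottle with a pale label band and a white cap, standing upright. Body 36 mm across with straight sides up to 44 mm, then a shoulder and a cap 20 mm across; 64 mm high in all, about 0.1 kg. Origin: centre of its underside; z up. It belongs in the small round recess.
- square_carton: Small black carton of square plan, 40 x 40 mm, 60 mm high, with a pale band on two sides, standing upright; about 0.11 kg. Origin: centre of its underside; x and y square to its sides, z up. It belongs in the square recess.
- key_fob: Black car key fob lying flat, buttons up: 64 mm (x) by 36 mm (y), 18 mm thick, three round steel buttons on top; about 0.06 kg. Origin: centre of its underside; z up. It belongs in the oblong recess, its length along the recess's length, either way round.
- tin: Round flat grey metal tin with a lid, 58 mm across, 24 mm high, lying lid up; about 0.09 kg. Origin: centre of its underside; z up. It belongs in the big round recess.
- well_small_round: Fixed block in the tray, 94 x 94 x 10 mm, underside 6 mm and top 16 mm above the table, with a round recess 56 mm across, 7 mm deep; its grey felt floor is 3 mm above the origin. Origin: centre of the underside, below the recess centre; z up. Four such blocks fill a wooden tray (206 x 206 mm, rim level with them) two by two, centres 95 mm apart, in changing order, all at the tray's yaw.
- well_square: Fixed block in the tray, 94 x 94 x 10 mm, underside 6 mm and top 16 mm above the table, with a square recess 58 x 58 mm, 7 mm deep; its grey felt floor is 3 mm above the origin. Origin: centre of the underside, below the recess centre; z up, x and y along the recess's sides.
- well_oblong: Fixed block in the tray, 94 x 94 x 10 mm, underside 6 mm and top 16 mm above the table, with an oblong recess 80 mm (x) by 52 mm (y), 7 mm deep; its grey felt floor is 3 mm above the origin. Origin: centre of the underside, below the recess centre; z up, x along the recess's length.
- well_big_round: Fixed block in the tray, 94 x 94 x 10 mm, underside 6 mm and top 16 mm above the table, with a round recess 78 mm across, 7 mm deep; its grey felt floor is 3 mm above the origin. Origin: centre of the underside, below the recess centre; z up.
- big_bottle: Look-alike, to be left alone: the larger round black bottle with a label band and white cap, 52 mm across, 75 mm high. Origin: centre of its underside; z up.
- oblong_carton: Look-alike, to be left alone: the larger black carton of oblong plan, 40 mm (x) by 80 mm (y), 60 mm high. Origin: centre of its underside; z up.

How it is judged:
At the end, for the whole second after the job is handed in: Each of the four in its own recess: within 15 mm of its centre, down on its floor (origin 1 to 5.5 mm above the block's), the same way up within 0.12 rad, at rest; the larger bottle and the oblong carton within 20 mm of their starts (horizontal distance between oil_bottle and well_small_round below 0.015 m and z of oil_bottle in the frame of well_small_round between 0.001 and 0.0055 m and angle between each of oil_bottle, square_carton, key_fob, tin's own z axis and vertical below 0.12 rad and linear speed of each of oil_bottle, square_carton, key_fob, tin below 0.02 m/s and angular speed of each of oil_bottle, square_carton, key_fob, tin below 0.2 rad/s and horizontal distance between square_carton and well_square below 0.015 m and z of square_carton in the frame of well_square between 0.001 and 0.0055 m and horizontal distance between key_fob and well_oblong below 0.015 m and z of key_fob in the frame of well_oblong between 0.001 and 0.0055 m and horizontal distance between tin and well_big_round below 0.015 m and z of tin in the frame of well_big_round between 0.001 and 0.0055 m and distance of each of big_bottle, oblong_carton from where it was at the start of the episode below 0.02 m); the robot touches nothing.
It fails at once if the larger bottle is moved more than 20 mm (distance of big_bottle from where it was at the start of the episode above 0.02 m).
It fails at once if the oblong carton is moved more than 20 mm (distance of oblong_carton from where it was at the start of the episode above 0.02 m).
It also fails if it takes over 102 s, if anything falls off the work surface, if the arm or the gripper's body presses on something with over 40 N, if the wrist force passes 120 N, or if a joint passes its speed limit or range.

## Working session

There is one attempt and no reset: what is moved stays moved. The work goes in short steps, Python scripts to look and compute and a tool call to move; the robot and the scene stay as the last step left them, time stands still between calls to the robot, and variables do not carry over. Pictures are saved under pics/ and viewed, about 12 in all and at most 16, crops included, and the job is handed in when it is done.

Besides the shell and the picture viewer there is one more tool, called after ">>>" as name(argument=value, ...) on one line, values as JSON. play_rows: Moves the arm, as the interface text tells. Its arguments: {"type":"object","properties":{"commands":{"type":"array","items":{"type":"object","properties":{"delta_rot":{"type":"array","items":{"type":"number","minimum":-1,"maximum":1}},"travel":{"type":"array","items":{"type":"number","minimum":-1,"maximum":1}},"gripper":{"type":"number"}}}},"force":{"type":"number"}},"required":["commands"]}

```bash
ls; mkdir -p pics
cat > h.py <<'E'
import numpy as np, cv2
from scipy.spatial.transform import Rotation as R
from plant import r, viewer
def cam(s):
    a=np.array(s['attitude']); M=a if a.shape==(3,3) else R.from_quat(a).as_matrix()
    return M,np.array(s['origin'])
def cloud(s):
    M,o=cam(s); z=s['z_map']; v,u=np.mgrid[:z.shape[0],:z.shape[1]]
    p=np.stack([(u-s['cx'])/s['fx']*z,-(v-s['cy'])/s['fy']*z,-z],-1)
    return p@M.T+o
def atz(s,uv,h):
    M,o=cam(s); d=M@np.array([(uv[0]-s['cx'])/s['fx'],-(uv[1]-s['cy'])/s['fy'],-1.])
    return o+d*(h-o[2])/d[2]
def save(s,n): cv2.imwrite(f'pics/{n}.png',cv2.cvtColor(s['color'],cv2.COLOR_RGB2BGR))
E
python3 - <<'E'
from h import *
print({k:np.round(v,3).tolist() for k,v in r.get_state().items()})
for c in ['top','scene']:
    s=viewer.snapshot(c); save(s,c+'0'); P=cloud(s)
    print(c,{k:np.round(v,3).tolist() for k,v in s.items() if k not in('color','z_map')}, (s['z_map']>0).mean())
    for n in ['oil_bottle','square_carton','key_fob','tin','well_small_round','well_square','well_oblong','well_big_round','big_bottle','oblong_carton']:
        for m in viewer.outline_of(c,n)[:2]:
            k=m['pixels']&(s['z_map']>0); p=P[k]
            print(n,round(m['conf'],2),np.round(m['at']),m['pixels'].sum(),k.sum(), np.round(np.median(p,0),3) if len(p) else '', np.round(np.percentile(p,[2,98],axis=0),3).tolist() if len(p) else '')
        for m in viewer.pinpoint(c,n)[:2]:
            print('   pin',round(m['conf'],2),np.round(m['at'],1),np.round(atz(s,m['at'],.006 if 'well' in n else 0),3))
E
```

```text
pics
{'clock': 0.0, 'q': [1.366, 0.69, -0.195, 1.566, 0.157, 0.903, -0.215], 'qd': [0.0, 0.0, 0.0, 0.001, 0.001, 0.0, 0.0], 'joint_torque': [0.0, -52.756, -1.267, -15.343, -0.053, 0.007, 0.0], 'tool_pos': [0.148, -0.607, 0.238], 'eef_rot': [0.993, 0.119, -0.0, -0.001], 'contact_force': [-0.675, -0.27, 0.112], 'moment': [-0.007, 0.01, 0.023], 'opening': 1.001}
top {'fx': 523.654, 'fy': 523.654, 'cx': 277.729, 'cy': 217.904, 'origin': [0.442, 0.014, 1.325], 'attitude': [-0.01, 0.017, 0.708, -0.706]} 0.9959396258503401
oil_bottle 0.79 [178. 258.] 211 209 [0.394 0.241 0.048] [[0.377, 0.229, 0.004], [0.409, 0.261, 0.068]]
   pin 0.56 [182.3 258.4] [0.391 0.242 0.   ]
square_carton 0.56 [117. 214.] 402 400 [0.498 0.392 0.059] [[0.475, 0.374, 0.004], [0.522, 0.419, 0.066]]
   pin 0.82 [121.3 214.7] [0.502 0.396 0.   ]
key_fob 0.84 [167. 183.] 382 378 [0.579 0.272 0.018] [[0.55, 0.25, 0.004], [0.61, 0.295, 0.024]]
   pin 0.64 [166.5 184.2] [0.579 0.283 0.   ]
tin 0.8 [440. 229.] 465 464 [ 0.466 -0.404  0.025] [[0.441, -0.433, 0.004], [0.491, -0.38, 0.03]]
   pin 0.92 [438.1 227.5] [ 0.467 -0
[... 2407 characters left out ...]
[0.557, 0.104, 0.02]]
   pin 0.78 [301.2 221.3] [0.519 0.065 0.006]
   pin 0.49 [258.8 167.6] [ 0.411 -0.242  0.006]
well_big_round 0.55 [280. 202.] 578 577 [ 0.501 -0.039  0.013] [[0.459, -0.083, 0.008], [0.549, 0.01, 0.019]]
   pin 0.74 [279.3 206. ] [ 0.512 -0.031  0.006]
big_bottle 0.68 [260. 157.] 355 353 [ 0.399 -0.258  0.043] [[0.37, -0.286, 0.004], [0.415, -0.244, 0.078]]
   pin 0.82 [256.4 166.5] [ 0.405 -0.262  0.   ]
oblong_carton 0.96 [219. 173.] 493 490 [ 0.565 -0.223  0.046] [[0.523, -0.304, 0.001], [0.585, -0.206, 0.064]]
oblong_carton 0.23 [252. 213.] 645 642 [ 0.594 -0.044  0.016] [[0.552, -0.089, 0.008], [0.643, 0.001, 0.02]]
   pin 0.82 [219.9 179.8] [ 0.542 -0.272  0.   ]
```

Run:
```python
from h import *
im=cv2.imread('pics/top0.png'); cv2.imwrite('pics/top0c.png',cv2.resize(im[130:310,80:480],(800,360),interpolation=cv2.INTER_CUBIC))
s=viewer.snapshot('top'); P=cloud(s)
Z=P[...,2]
def rect(c,rad,lo,hi,n):
    k=(np.hypot(P[...,0]-c[0],P[...,1]-c[1])<rad)&(Z>lo)&(Z<hi)
    k=cv2.morphologyEx(k.astype(np.uint8),cv2.MORPH_OPEN,np.ones((2,2)))>0
    p=P[k][:,:2].astype(np.float32); print(n,k.sum(),'mean',p.mean(0).round(4),'z',np.round(np.median(P[k][:,2]),4),'rect',[np.round(x,4) for x in cv2.minAreaRect(p*1000)])
rect((.393,.243),.04,.035,.08,'oil'); rect((.393,.243),.04,.056,.08,'oilcap')
rect((.5,.394),.045,.05,.08,'sq'); rect((.58,.274),.055,.012,.03,'fob')
rect((.466,-.405),.05,.018,.04,'tin'); rect((.552,-.25),.07,.05,.08,'oblc'); rect((.39,-.27),.05,.045,.09,'big')
rect((.552,.008),.17,.011,.025,'tray')
```

```text
oil 170 mean [0.3905 0.2412] z 0.0488 rect [array([421.1419, 141.2469]), array([ 34.448 , 256.2374]), np.float64(17.0728)]
oilcap 54 mean [0.3898 0.2444] z 0.0636 rect [array([390.5653, 245.1789]), array([17.3247, 17.6976]), np.float64(89.7284)]
sq 298 mean [0.4959 0.3943] z 0.06 rect [array([482.6191, 216.7808]), array([411.0382,  49.9216]), np.float64(85.692)]
fob 369 mean [0.5757 0.2684] z 0.0186 rect [array([527.6932, 144.4923]), array([305.697,  64.281]), np.float64(68.7285)]
tin 431 mean [ 0.4633 -0.4068] z 0.0247 rect [array([ 466.1766, -217.3476]), array([461.3237,  55.0163]), np.float64(89.101)]
oblc 563 mean [ 0.5521 -0.2517] z 0.0602 rect [array([ 523.4585, -142.9574]), array([ 76.4905, 344.5141]), np.float64(14.8691)]
big 358 mean [ 0.3874 -0.2741] z 0.0555 rect [array([ 384.7576, -281.655 ]), array([64.2915, 49.9511]), np.float64(66.2742)]
tray 4343 mean [0.5575 0.0025] z 0.016 rect [array([549.6899,   3.349 ]), array([209.3302, 215.7946]), np.float64(84.7601)]
```

View pics/top0c.png

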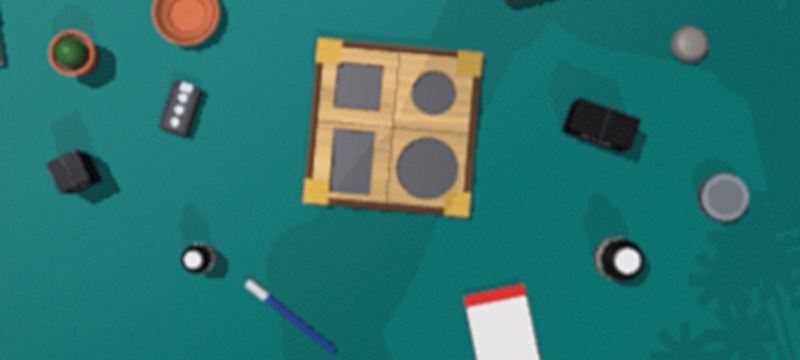

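The top view shows the tray in the middle, slightly turned. Square recess is at crop (358,86), small round at (433,92), oblong at (353,161) and big round at (427,168). Fob is at (181,108), carton at (74,172), oil bottle at (196,258) and tin at (724,197). The look-alikes are at (601,125) and (622,260).

```bash
cat >> h.py <<'E'
def obj(s,c,rad,lo,hi):
    "largest blob of points in height band near c: (rect centre, sides, yaw of long side deg, median z, n)"
    P=cloud(s); k=(np.hypot(P[...,0]-c[0],P[...,1]-c[1])<rad)&(P[...,2]>lo)&(P[...,2]<hi)
    n,l,st,_=cv2.connectedComponentsWithStats(k.astype(np.uint8),connectivity=4)
    k=l==1+np.argmax(st[1:,4]); p=P[k]; q=p[:,:2].astype(np.float32)*1000
    (cx,cy),(w,h),a=cv2.minAreaRect(q)
    if w<h: w,h,a=h,w,a+90
    (ex,ey),er=cv2.minEnclosingCircle(q)
    return dict(rect=(round(cx,1),round(cy,1)),sides=(round(w,1),round(h,1)),yaw=round((a+90)%180-90,1),circ=(round(ex,1),round(ey,1),round(er,1)),mean=(p[:,:2].mean(0)*1000).round(1).tolist(),z=round(float(np.median(p[:,2]))*1000,1),n=len(p))
def go(target,yaw=None,base=None):
    "shift (tool axes, /0.15) and turn (/pi) to reach target TCP, with tool x at world yaw (deg, mod 180)"
    st=r.get_state(); M=R.from_quat(st['eef_rot']).as_matrix()
    d=M.T@(np.array(target)-st['tool_pos'])/.15
    cy=np.degrees(np.arctan2(M[1,0],M[0,0])); w=None
    if yaw is not None:
        e=(yaw-cy+90)%180-90; w=np.round(-e/180,4)
    print('pos',np.round(st['tool_pos'],4),'yaw',round(cy,2),'tilt',round(np.degrees(np.arccos(-M[2,2])),2),'shift',d.round(3).tolist(),'wz',w,'q7',round(st['q'][6],2),'F',np.round(st['contact_force'],1),'open',round(st['opening'],3))
E
python3 - <<'E'
from h import *
s=viewer.snapshot('top')
for n,a in dict(oil=((.391,.243),.035,.036,.08),cap=((.391,.243),.035,.056,.08),sq=((.497,.394),.04,.05,.08),fob=((.576,.27),.05,.012,.03),tin=((.464,-.405),.045,.018,.04),oblc=((.552,-.25),.06,.05,.08),big=((.39,-.27),.045,.045,.09),tray=((.552,.008),.17,.011,.025),grey=((.63,-.35),.06,.01,.2)).items():
    print(n,obj(s,*a))
go((.463,-.405,.2))
E
```

```text
oil {'rect': (392.0, 245.9), 'sides': (34.8, 33.8), 'yaw': 45.7, 'circ': (391.4, 246.6, 18.0), 'mean': [392.6, 244.6], 'z': 49.3, 'n': 171}
cap {'rect': (392.0, 246.2), 'sides': (18.2, 18.1), 'yaw': 22.2, 'circ': (392.0, 246.4, 9.7), 'mean': [392.1, 245.9], 'z': 64.9, 'n': 56}
sq {'rect': (498.7, 398.0), 'sides': (41.5, 40.7), 'yaw': -63.8, 'circ': (498.9, 397.8, 27.2), 'mean': [498.4, 397.0], 'z': 60.7, 'n': 303}
fob {'rect': (579.0, 271.8), 'sides': (64.0, 37.1), 'yaw': -17.7, 'circ': (579.1, 272.3, 35.3), 'mean': [578.5, 271.4], 'z': 18.8, 'n': 380}
tin {'rect': (465.6, -407.5), 'sides': (58.2, 55.0), 'yaw': -89.4, 'circ': (466.6, -407.1, 29.8), 'mean': [466.2, -407.0], 'z': 24.8, 'n': 433}
oblc {'rect': (555.3, -251.3), 'sides': (80.8, 40.9), 'yaw': 69.4, 'circ': (555.6, -252.0, 44.5), 'mean': [555.1, -250.7], 'z': 60.3, 'n': 563}
big {'rect': (389.9, -273.1), 'sides': (50.9, 48.8), 'yaw': -89.9, 'circ': (389.8, -273.2, 25.8), 'mean': [390.2, -270.7], 'z': 55.4, 'n': 354}
tray {'rect': (554.9, 5.8), 'sides': (207.0, 206.8), 'yaw': 84.7, 'circ': (554.6, 6.2, 144.9), 'mean': [560.2, 4.7], 'z': 16.6, 'n': 4399}
grey {'rect': (659.0, -370.2), 'sides': (44.0, 41.7), 'yaw': 53.9, 'circ': (659.2, -370.2, 22.5), 'mean': [658.7, -368.5], 'z': 18.6, 'n': 247}
pos [ 0.1479 -0.6073  0.2388] yaw 13.68 tilt 0.01 shift [2.36, -0.813, 0.258] wz None q7 -0.22 F [0.2 0.5 0.2] open 1.001
```

>>> play_rows(commands=[{"delta_rot": [0,0,0],"travel": [0.4,-0.13,0],"gripper": 1},{"delta_rot": [0,0,0],"travel": [0.79,-0.265,0],"gripper": 1},{"delta_rot": [0,0,0],"travel": [0.79,-0.265,0],"gripper": 1}], force=20)

```text
clock: 2.58
tool_pos: [0.2607, -0.5366, 0.2391]
eef_rot: [0.992, 0.125, 0.002, -0.001]
contact_force: [-0.7, 0.4, -0.7]
opening: 1.002
```

>>> play_rows(commands=[{"delta_rot": [0,0,0],"travel": [0.4,-0.13,0],"gripper": 1},{"delta_rot": [0,0,0],"travel": [0.79,-0.265,0],"gripper": 1},{"delta_rot": [0,0,0],"travel": [0.79,-0.265,0],"gripper": 1}])

```text
clock: 2.95
tool_pos: [0.3654, -0.4698, 0.2389]
eef_rot: [0.992, 0.124, 0.002, -0.001]
contact_force: [-1.0, -0.6, -0.6]
opening: 1.001
```

>>> play_rows(commands=[{"delta_rot": [0,0,0],"travel": [0.4,-0.13,0],"gripper": 1},{"delta_rot": [0,0,0],"travel": [0.79,-0.265,0.2],"gripper": 1},{"delta_rot": [0,0,0],"travel": [0.79,-0.265,0.6],"gripper": 1},{"delta_rot": [0,0,0],"travel": [0.79,-0.265,0.6],"gripper": 1},{"delta_rot": [0,0,0],"travel": [0.79,-0.265,0.6],"gripper": 1}])

```text
clock: 3.58
tool_pos: [0.464, -0.4098, 0.1502]
eef_rot: [0.993, 0.118, -0.0, 0.001]
contact_force: [0.6, -0.1, 1.1]
opening: 0.996
```

Run:
```python
from h import *
s=viewer.snapshot('wrist'); save(s,'w1')
print(obj(s,(.466,-.407),.045,.018,.04)); print(viewer.pinpoint('wrist','tin')[:1])
s=viewer.snapshot('top'); print(obj(s,(.39,-.273),.045,.045,.09),obj(s,(.555,-.251),.06,.05,.08))
go((.466,-.407,.011)); print(r.get_state()['clock'])
```

```text
{'rect': (466.0, -407.3), 'sides': (57.4, 57.2), 'yaw': -53.5, 'circ': (465.8, -407.5, 29.0), 'mean': [467.0, -407.1], 'z': 24.3, 'n': 4367}
[{'at': [280.4, 198.6], 'conf': 0.81}]
{'rect': (389.9, -272.9), 'sides': (50.3, 48.8), 'yaw': -90.0, 'circ': (388.9, -273.4, 26.2), 'mean': [390.2, -270.7], 'z': 55.8, 'n': 358} {'rect': (555.3, -251.6), 'sides': (81.1, 40.6), 'yaw': 70.7, 'circ': (556.1, -251.7, 43.9), 'mean': [555.0, -250.6], 'z': 60.6, 'n': 566}
pos [ 0.4651 -0.4096  0.1513] yaw 13.54 tilt 0.26 shift [0.008, -0.019, 0.935] wz None q7 -0.83 F [-0.1  1.   0.3] open 0.998
3.725
```

View pics/w1.png

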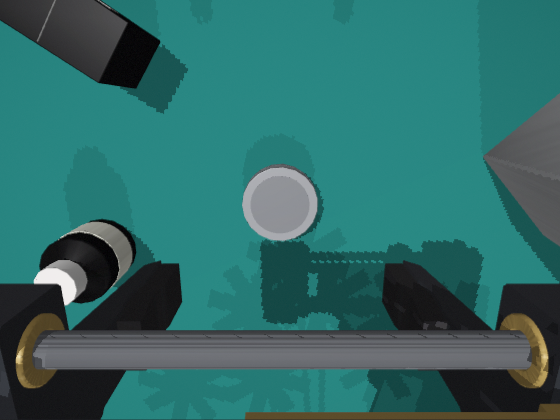

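The wrist view shows the tin at (280,203), centred between the fingers. The big bottle, at lower left, is clear of the left finger. Descending.

>>> play_rows(commands=[{"delta_rot": [0,0,0],"travel": [0.008,-0.015,0.3],"gripper": 1},{"delta_rot": [0,0,0],"travel": [0.008,-0.015,0.6],"gripper": 1},{"delta_rot": [0,0,0],"travel": [0.008,-0.015,0.85],"gripper": 1},{"delta_rot": [0,0,0],"travel": [0.008,-0.015,0.93],"gripper": 1},{"delta_rot": [0,0,0],"travel": [0.008,-0.015,0.93],"gripper": 1},{"delta_rot": [0,0,0],"travel": [0.008,-0.015,0.93],"gripper": -1},{"delta_rot": [0,0,0],"travel": [0.008,-0.015,0.93],"gripper": -1},{"delta_rot": [0,0,0],"travel": [0.008,-0.015,0.93],"gripper": -1},{"delta_rot": [0,0,0],"travel": [0.008,-0.015,0.93],"gripper": -1},{"delta_rot": [0,0,0],"travel": [0.008,-0.015,0.93],"gripper": -1}], force=20)

```text
clock: 4.97
tool_pos: [0.4662, -0.4056, 0.01]
eef_rot: [0.993, 0.119, 0.001, 0.001]
contact_force: [-1.1, 0.8, 6.1]
opening: 0.647
```

>>> play_rows(commands=[{"delta_rot": [0,0,0],"travel": [0,0,-0.1],"gripper": -1},{"delta_rot": [0,0,0],"travel": [0,0,-0.4],"gripper": -1},{"delta_rot": [0,0,0],"travel": [0,0,-0.8],"gripper": -1},{"delta_rot": [0,0,0],"travel": [0,0,-0.93],"gripper": -1},{"delta_rot": [0,0,0],"travel": [0,0,-0.93],"gripper": -1}])

```text
clock: 5.6
tool_pos: [0.4664, -0.4053, 0.1509]
eef_rot: [0.993, 0.119, 0.001, 0.001]
contact_force: [-0.7, -0.3, -1.8]
opening: 0.649
```

Run:
```python
from h import *
go((.5032,-.0371,.16))
s=viewer.snapshot('wrist'); save(s,'w2')
P=cloud(s); p=P[180:330:15,280]; print(p.round(3).tolist())
```

```text
pos [ 0.4664 -0.4053  0.1509] yaw 13.68 tilt 0.21 shift [0.819, -2.327, -0.065] wz None q7 -0.83 F [-0.7 -0.3 -1.8] open 0.649
[[0.483, -0.4, 0.0], [0.471, -0.403, -0.0], [0.458, -0.406, -0.001], [0.494, -0.397, 0.16], [0.489, -0.398, 0.164], [0.484, -0.4, 0.165], [0.478, -0.401, 0.165], [0.471, -0.403, 0.164], [0.465, -0.404, 0.165], [0.458, -0.406, 0.165]]
```

>>> play_rows(commands=[{"delta_rot": [0,0,0],"travel": [0.137,-0.388,0],"gripper": -1},{"delta_rot": [0,0,0],"travel": [0.273,-0.776,0],"gripper": -1},{"delta_rot": [0,0,0],"travel": [0.273,-0.776,0],"gripper": -1}])

```text
clock: 6.02
tool_pos: [0.4782, -0.2743, 0.1471]
eef_rot: [0.992, 0.124, -0.001, -0.003]
contact_force: [0.2, -1.1, -1.0]
opening: 0.65
```

>>> play_rows(commands=[{"delta_rot": [0,0,0],"travel": [0.137,-0.388,0],"gripper": -1},{"delta_rot": [0,0,0],"travel": [0.273,-0.776,0],"gripper": -1},{"delta_rot": [0,0,0],"travel": [0.273,-0.776,0],"gripper": -1}])

```text
clock: 6.4
tool_pos: [0.4904, -0.1529, 0.1475]
eef_rot: [0.992, 0.124, -0.001, -0.002]
contact_force: [-0.2, -0.8, -1.4]
opening: 0.652
```

>>> play_rows(commands=[{"delta_rot": [0,0,0],"travel": [0.137,-0.388,0],"gripper": -1},{"delta_rot": [0,0,0],"travel": [0.273,-0.776,0.1],"gripper": -1},{"delta_rot": [0,0,0],"travel": [0.273,-0.776,0.4],"gripper": -1},{"delta_rot": [0,0,0],"travel": [0.273,-0.776,0.4],"gripper": -1},{"delta_rot": [0,0,0],"travel": [0.273,-0.776,0.4],"gripper": -1}])

```text
clock: 7.02
tool_pos: [0.5024, -0.0387, 0.089]
eef_rot: [0.993, 0.118, -0.0, 0.001]
contact_force: [-0.1, 0.4, -1.2]
opening: 0.644
```

Run:
```python
from h import *
s=viewer.snapshot('wrist'); save(s,'w2'); s2=viewer.snapshot('scene'); save(s2,'s2')
im=np.hstack([cv2.resize(cv2.imread('pics/w2.png'),(400,300)),cv2.resize(cv2.imread('pics/s2.png')[130:310,160:400],(400,300))]);cv2.imwrite('pics/a2.png',im)
go((.5032,-.0371,.0205)); print(r.get_state()['clock'])
```

```text
pos [ 0.5032 -0.0383  0.0899] yaw 13.52 tilt 0.13 shift [0.001, -0.009, 0.463] wz None q7 -1.42 F [ 0.3 -0.5 -1.1] open 0.648
7.125
```

View pics/a2.png

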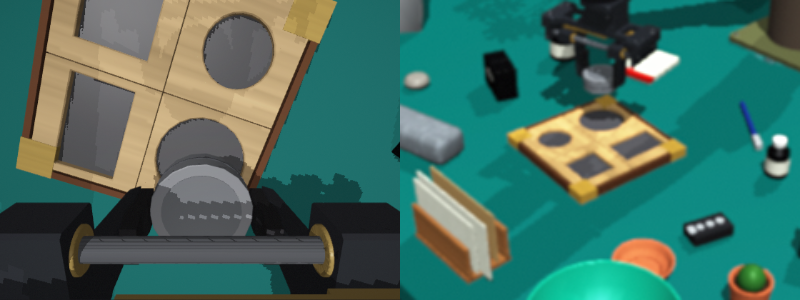

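The tin is held and hangs straight above the big round recess (wrist crop 200,150). Lowering it.

>>> play_rows(commands=[{"delta_rot": [0,0,0],"travel": [0,-0.007,0.25],"gripper": -1},{"delta_rot": [0,0,0],"travel": [0,-0.007,0.4],"gripper": -1},{"delta_rot": [0,0,0],"travel": [0,-0.007,0.463],"gripper": -1},{"delta_rot": [0,0,0],"travel": [0,-0.007,0.463],"gripper": -1},{"delta_rot": [0,0,0],"travel": [0,-0.007,0.463],"gripper": -1},{"delta_rot": [0,0,0],"travel": [0,-0.007,0.463],"gripper": 0.8},{"delta_rot": [0,0,0],"travel": [0,-0.007,0.463],"gripper": 0.8},{"delta_rot": [0,0,0],"travel": [0,-0.007,0.463],"gripper": 0.8}])

```text
clock: 8.12
tool_pos: [0.5024, -0.0354, 0.0195]
eef_rot: [0.993, 0.119, 0.0, 0.0]
contact_force: [0.2, 0.6, -1.1]
opening: 0.902
```

>>> play_rows(commands=[{"delta_rot": [0,0,0],"travel": [0,0,-0.2],"gripper": 0.8},{"delta_rot": [0,0,0],"travel": [0,0,-0.6],"gripper": 1},{"delta_rot": [0,0,0],"travel": [0,0,-0.95],"gripper": 1},{"delta_rot": [0,0,0],"travel": [0,0,-0.95],"gripper": 1}])

```text
clock: 8.62
tool_pos: [0.5046, -0.0356, 0.1653]
eef_rot: [0.993, 0.119, 0.004, 0.001]
contact_force: [-0.3, -0.2, -0.1]
opening: 1.001
```

Run:
```python
from h import *
s=viewer.snapshot('wrist'); save(s,'w3')
print(obj(s,(.503,-.037),.038,.026,.05))
print(obj(s,(.555,.006),.17,.011,.022))
go((.579,.2718,.16),-17.7)
```

```text
{'rect': (502.3, -35.1), 'sides': (57.6, 56.8), 'yaw': -13.8, 'circ': (502.3, -35.0, 28.9), 'mean': [503.3, -34.9], 'z': 33.3, 'n': 4150}
{'rect': (554.5, 6.4), 'sides': (207.8, 207.5), 'yaw': 84.8, 'circ': (554.3, 6.6, 145.9), 'mean': [558.6, 1.2], 'z': 16.0, 'n': 42305}
pos [ 0.5032 -0.0355  0.1633] yaw 13.68 tilt 0.22 shift [0.975, -1.871, 0.024] wz 0.1743 q7 -1.41 F [-0.8  0.7 -0.6] open 1.001
```

>>> play_rows(commands=[{"delta_rot": [0,0,0],"travel": [0.18,-0.35,0],"gripper": 1},{"delta_rot": [0,0,0],"travel": [0.36,-0.7,0],"gripper": 1},{"delta_rot": [0,0,0],"travel": [0.488,-0.935,0],"gripper": 1}])

```text
clock: 9.05
tool_pos: [0.5393, 0.1213, 0.1599]
eef_rot: [0.993, 0.121, -0.001, -0.0]
contact_force: [0.3, 0.7, 0.1]
opening: 1.0
```

>>> play_rows(commands=[{"delta_rot": [0,0,0.058],"travel": [0.18,-0.35,0],"gripper": 1},{"delta_rot": [0,0,0.116],"travel": [0.36,-0.7,0.0],"gripper": 1},{"delta_rot": [0,0,0.174],"travel": [0.488,-0.935,0.2],"gripper": 1},{"delta_rot": [0,0,0.174],"travel": [0.488,-0.935,0.2],"gripper": 1},{"delta_rot": [0,0,0.174],"travel": [0.488,-0.935,0.2],"gripper": 1}])

```text
clock: 9.68
tool_pos: [0.5774, 0.2698, 0.1303]
eef_rot: [0.988, -0.153, -0.001, 0.002]
contact_force: [-0.1, -1.3, 0.3]
opening: 1.0
```

Run:
```python
from h import *
s=viewer.snapshot('wrist'); save(s,'w4')
o=obj(s,(.579,.272),.05,.012,.03); print(o)
go((o['rect'][0]/1e3,o['rect'][1]/1e3,.0105),o['yaw']); print(r.get_state()['clock'])
```

```text
{'rect': (578.3, 273.1), 'sides': (64.9, 36.1), 'yaw': -17.5, 'circ': (578.6, 273.0, 35.9), 'mean': [580.3, 272.4], 'z': 18.3, 'n': 4205}
pos [0.578  0.2692 0.1312] yaw -17.7 tilt 0.16 shift [-0.006, -0.027, 0.805] wz -0.0011 q7 -2.2 F [0.3 0.1 0.1] open 0.997
9.725
```

View pics/w4.png

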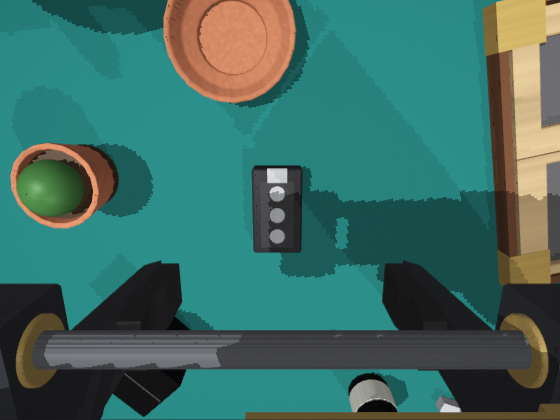

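Run:
```python
from h import *
s=viewer.snapshot('top');P=cloud(s).reshape(-1,3)
a=np.radians(-17.5);e=np.array([np.cos(a),np.sin(a)]);n=np.array([-e[1],e[0]])
d=P[:,:2]-(.5783,.2731); u,v=d@e,d@n
for m in (.0,.02):
    k=(abs(u)<.0375+m)&(abs(v)<.0935+m)&(P[:,2]<.11); print(m,np.sort(P[k][:,2])[-5:].round(3), P[k][np.argmax(P[k][:,2])].round(3))
```

```text
0.0 [0.024 0.024 0.024 0.024 0.025] [0.544 0.266 0.025]
0.02 [0.024 0.024 0.024 0.024 0.025] [0.544 0.266 0.025]
```

The fob is at (277,210), centred between the fingers. The plant pot at (65,185) lies outside the gripper body's footprint by about 18 mm.

>>> play_rows(commands=[{"delta_rot": [0,0,0],"travel": [-0.006,-0.025,0.35],"gripper": 1},{"delta_rot": [0,0,0],"travel": [-0.006,-0.025,0.7],"gripper": 1},{"delta_rot": [0,0,0],"travel": [-0.006,-0.025,0.805],"gripper": 1},{"delta_rot": [0,0,0],"travel": [-0.006,-0.025,0.805],"gripper": 1},{"delta_rot": [0,0,0],"travel": [-0.006,-0.025,0.805],"gripper": -1},{"delta_rot": [0,0,0],"travel": [-0.006,-0.025,0.805],"gripper": -1},{"delta_rot": [0,0,0],"travel": [-0.006,-0.025,0.805],"gripper": -1},{"delta_rot": [0,0,0],"travel": [-0.006,-0.025,0.805],"gripper": -1},{"delta_rot": [0,0,0],"travel": [-0.006,-0.025,0.805],"gripper": -1},{"delta_rot": [0,0,0],"travel": [-0.006,-0.025,0.805],"gripper": -1}], force=20)

```text
clock: 11.02
tool_pos: [0.5783, 0.2753, 0.011]
eef_rot: [0.988, -0.153, -0.0, 0.0]
contact_force: [-0.7, -0.8, 1.0]
opening: 0.405
```

>>> play_rows(commands=[{"delta_rot": [0,0,0],"travel": [0,0,-0.1],"gripper": -1},{"delta_rot": [0,0,0],"travel": [0,0,-0.4],"gripper": -1},{"delta_rot": [0,0,0],"travel": [0,0,-0.8],"gripper": -1},{"delta_rot": [0,0,0],"travel": [0,0,-0.8],"gripper": -1},{"delta_rot": [0,0,0],"travel": [0,0,-0.8],"gripper": -1}])

```text
clock: 11.65
tool_pos: [0.578, 0.2756, 0.1314]
eef_rot: [0.988, -0.153, -0.0, -0.0]
contact_force: [-0.3, -0.4, -0.3]
opening: 0.403
```

Run:
```python
from h import *
s=viewer.snapshot('wrist'); save(s,'w5')
t=r.get_state()['tool_pos']; print(obj(s,t[:2],.05,t[2]-.03,t[2]+.03))
go((.5118,.058,.13),-5.3)
```

```text
{'rect': (584.5, 273.8), 'sides': (66.4, 53.4), 'yaw': 72.6, 'circ': (586.0, 273.4, 33.2), 'mean': [586.7, 273.2], 'z': 138.9, 'n': 14291}
pos [0.5774 0.2754 0.1303] yaw -17.63 tilt 0.11 shift [0.022, 1.513, 0.004] wz -0.0685 q7 -2.2 F [-0.2 -0.1 -1.8] open 0.404
```

>>> play_rows(commands=[{"delta_rot": [0,0,0],"travel": [0.01,0.38,0],"gripper": -1},{"delta_rot": [0,0,0],"travel": [0.01,0.757,0],"gripper": -1},{"delta_rot": [0,0,0],"travel": [0.01,0.757,0],"gripper": -1}])

```text
clock: 12.08
tool_pos: [0.5429, 0.16, 0.1297]
eef_rot: [0.988, -0.157, -0.002, 0.003]
contact_force: [0.2, 0.3, -1.4]
opening: 0.405
```

>>> play_rows(commands=[{"delta_rot": [0,0,-0.035],"travel": [0.01,0.38,0],"gripper": -1},{"delta_rot": [0,0,-0.0685],"travel": [0.01,0.757,0.1],"gripper": -1},{"delta_rot": [0,0,-0.0685],"travel": [0.01,0.757,0.3],"gripper": -1},{"delta_rot": [0,0,-0.0685],"travel": [0.01,0.757,0.3],"gripper": -1},{"delta_rot": [0,0,-0.0685],"travel": [0.01,0.757,0.3],"gripper": -1}])

```text
clock: 12.7
tool_pos: [0.5128, 0.0597, 0.086]
eef_rot: [0.999, -0.045, -0.0, -0.0]
contact_force: [0.6, -0.2, -1.6]
opening: 0.404
```

Run:
```python
from h import *
s=viewer.snapshot('wrist'); save(s,'w5')
go((.5118,.058,.0195),-5.3); print(r.get_state()['clock'])
```

```text
pos [0.5132 0.0597 0.0864] yaw -5.19 tilt 0.08 shift [-0.008, 0.013, 0.446] wz 0.0006 q7 -1.77 F [ 0.1 -0.5 -1.4] open 0.403
12.75
```

View pics/w5.png

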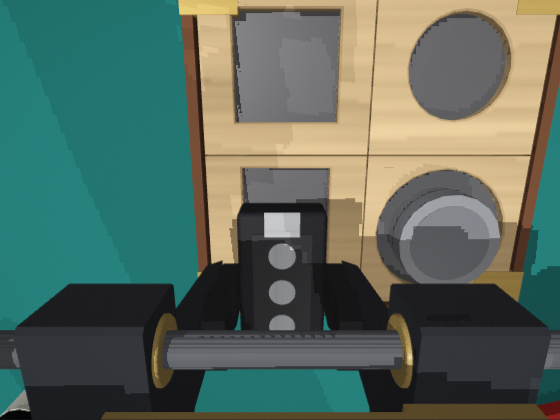

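The fob at (282,270) is held level and aligned with the oblong recess. The tin sits down in the big round recess (440,230). Lowering.

>>> play_rows(commands=[{"delta_rot": [0,0,0],"travel": [-0.008,0.012,0.25],"gripper": -1},{"delta_rot": [0,0,0],"travel": [-0.008,0.012,0.4],"gripper": -1},{"delta_rot": [0,0,0],"travel": [-0.008,0.012,0.443],"gripper": -1},{"delta_rot": [0,0,0],"travel": [-0.008,0.012,0.443],"gripper": -1},{"delta_rot": [0,0,0],"travel": [-0.008,0.012,0.443],"gripper": -1},{"delta_rot": [0,0,0],"travel": [-0.008,0.012,0.443],"gripper": 0.3},{"delta_rot": [0,0,0],"travel": [-0.008,0.012,0.443],"gripper": 0.3},{"delta_rot": [0,0,0],"travel": [-0.008,0.012,0.443],"gripper": 0.3}])

```text
clock: 13.75
tool_pos: [0.5112, 0.0565, 0.0197]
eef_rot: [0.999, -0.046, 0.0, 0.0]
contact_force: [0.6, -0.4, -0.0]
opening: 0.648
```

>>> play_rows(commands=[{"delta_rot": [0,0,0],"travel": [0,0,-0.2],"gripper": 0.3},{"delta_rot": [0,0,0],"travel": [0,0,-0.6],"gripper": 1},{"delta_rot": [0,0,0],"travel": [0,0,-0.98],"gripper": 1},{"delta_rot": [0,0,0],"travel": [0,0,-0.98],"gripper": 1}])

```text
clock: 14.25
tool_pos: [0.5137, 0.0567, 0.1704]
eef_rot: [0.999, -0.046, 0.004, -0.001]
contact_force: [-0.3, 0.9, -0.3]
opening: 0.963
```

Run:
```python
from h import *
s=viewer.snapshot('wrist')
print(obj(s,(.512,.0575),.05,.021,.05))
go((.4987,.3978,.17),26.2); go((.392,.2462,.17))
```

```text
{'rect': (513.1, 57.1), 'sides': (64.0, 35.9), 'yaw': -5.9, 'circ': (513.1, 57.3, 35.6), 'mean': [514.4, 57.1], 'z': 27.3, 'n': 3391}
pos [0.5121 0.0567 0.1683] yaw -5.31 tilt 0.24 shift [-0.3, -2.256, -0.01] wz -0.1751 q7 -1.78 F [-0.4  0.4 -0.7] open 0.994
pos [0.5121 0.0567 0.1683] yaw -5.31 tilt 0.24 shift [-0.914, -1.184, -0.014] wz None q7 -1.78 F [-0.4  0.4 -0.7] open 0.994
```

>>> play_rows(commands=[{"delta_rot": [0,0,0],"travel": [-0.05,-0.38,0],"gripper": 1},{"delta_rot": [0,0,0],"travel": [-0.1,-0.752,0],"gripper": 1},{"delta_rot": [0,0,0],"travel": [-0.1,-0.752,0],"gripper": 1}])

```text
clock: 14.68
tool_pos: [0.5046, 0.1764, 0.1647]
eef_rot: [0.999, -0.041, -0.002, -0.001]
contact_force: [0.0, -0.4, -0.2]
opening: 1.002
```

>>> play_rows(commands=[{"delta_rot": [0,0,0],"travel": [-0.05,-0.38,0],"gripper": 1},{"delta_rot": [0,0,0],"travel": [-0.1,-0.752,0],"gripper": 1},{"delta_rot": [0,0,0],"travel": [-0.1,-0.752,0],"gripper": 1}])

```text
clock: 15.05
tool_pos: [0.5, 0.289, 0.1647]
eef_rot: [0.999, -0.042, -0.001, -0.001]
contact_force: [-1.6, -0.4, 0.4]
opening: 1.0
```

>>> play_rows(commands=[{"delta_rot": [0,0,-0.058],"travel": [-0.05,-0.38,0],"gripper": 1},{"delta_rot": [0,0,-0.116],"travel": [-0.1,-0.752,0],"gripper": 1},{"delta_rot": [0,0,-0.175],"travel": [-0.1,-0.752,0],"gripper": 1},{"delta_rot": [0,0,-0.175],"travel": [-0.1,-0.752,0],"gripper": 1},{"delta_rot": [0,0,-0.175],"travel": [-0.1,-0.752,0],"gripper": 1}])

```text
clock: 15.68
tool_pos: [0.4982, 0.3949, 0.1658]
eef_rot: [0.975, 0.224, -0.001, 0.001]
contact_force: [-0.1, 0.1, -0.0]
opening: 0.999
```

Run:
```python
from h import *
s=viewer.snapshot('wrist'); save(s,'w6')
o=obj(s,(.4987,.398),.045,.05,.07); print(o)
y=o['yaw']; y=y if abs(y-26)<20 else y+90
go((o['rect'][0]/1e3,o['rect'][1]/1e3,.022),y); print(r.get_state()['clock'])
```

```text
{'rect': (498.5, 399.4), 'sides': (40.1, 40.1), 'yaw': -64.2, 'circ': (498.6, 399.6, 27.6), 'mean': [499.7, 400.0], 'z': 60.1, 'n': 3192}
pos [0.4982 0.3953 0.166 ] yaw 25.9 tilt 0.12 shift [0.015, -0.025, 0.96] wz 0.0006 q7 -1.86 F [ 0.1  0.2 -0.4] open 0.998
15.725
```

View pics/w6.png

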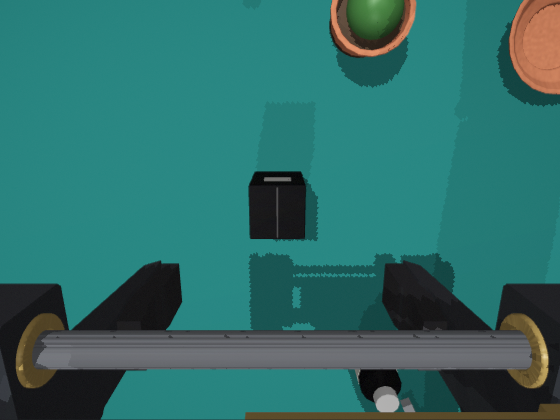

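The carton is at (277,210), square to the jaws and centred. The oil bottle at (380,385) is clear of the fingers.

>>> play_rows(commands=[{"delta_rot": [0,0,0],"travel": [0.013,-0.022,0.35],"gripper": 1},{"delta_rot": [0,0,0],"travel": [0.013,-0.022,0.65],"gripper": 1},{"delta_rot": [0,0,0],"travel": [0.013,-0.022,0.9],"gripper": 1},{"delta_rot": [0,0,0],"travel": [0.013,-0.022,0.96],"gripper": 1},{"delta_rot": [0,0,0],"travel": [0.013,-0.022,0.96],"gripper": -1},{"delta_rot": [0,0,0],"travel": [0.013,-0.022,0.96],"gripper": -1},{"delta_rot": [0,0,0],"travel": [0.013,-0.022,0.96],"gripper": -1},{"delta_rot": [0,0,0],"travel": [0.013,-0.022,0.96],"gripper": -1},{"delta_rot": [0,0,0],"travel": [0.013,-0.022,0.96],"gripper": -1},{"delta_rot": [0,0,0],"travel": [0.013,-0.022,0.96],"gripper": -1}], force=25)

```text
clock: 16.98
tool_pos: [0.4982, 0.4013, 0.0229]
eef_rot: [0.974, 0.227, 0.0, 0.0]
contact_force: [0.9, -1.7, 3.0]
opening: 0.453
```

>>> play_rows(commands=[{"delta_rot": [0,0,0],"travel": [0,0,-0.1],"gripper": -1},{"delta_rot": [0,0,0],"travel": [0,0,-0.4],"gripper": -1},{"delta_rot": [0,0,0],"travel": [0,0,-0.8],"gripper": -1},{"delta_rot": [0,0,0],"travel": [0,0,-0.8],"gripper": -1},{"delta_rot": [0,0,0],"travel": [0,0,-0.8],"gripper": -1}])

```text
clock: 17.6
tool_pos: [0.4974, 0.4013, 0.1428]
eef_rot: [0.974, 0.227, -0.0, 0.0]
contact_force: [1.2, 0.3, -1.5]
opening: 0.45
```

Run:
```python
from h import *
s=viewer.snapshot('wrist'); save(s,'w7')
t=r.get_state()['tool_pos']; print(obj(s,t[:2],.04,t[2]+.025,t[2]+.06))
go((.6065,.0490,.142),-5.3)
```

```text
{'rect': (504.1, 405.7), 'sides': (73.3, 24.1), 'yaw': -63.8, 'circ': (505.7, 406.5, 36.7), 'mean': [507.0, 407.0], 'z': 179.8, 'n': 12055}
pos [0.497  0.4009 0.1418] yaw 26.2 tilt 0.13 shift [-0.381, 2.427, 0.001] wz 0.175 q7 -1.86 F [ 0.6 -0.3 -1.2] open 0.451
```

>>> play_rows(commands=[{"delta_rot": [0,0,0],"travel": [-0.063,0.4,0],"gripper": -1},{"delta_rot": [0,0,0],"travel": [-0.127,0.809,0],"gripper": -1},{"delta_rot": [0,0,0],"travel": [-0.127,0.809,0],"gripper": -1}])

```text
clock: 18.02
tool_pos: [0.536, 0.2752, 0.1409]
eef_rot: [0.975, 0.221, -0.002, 0.004]
contact_force: [0.0, 0.1, 0.3]
opening: 0.451
```

>>> play_rows(commands=[{"delta_rot": [0,0,0],"travel": [-0.063,0.4,0],"gripper": -1},{"delta_rot": [0,0,0],"travel": [-0.127,0.809,0],"gripper": -1},{"delta_rot": [0,0,0],"travel": [-0.127,0.809,0],"gripper": -1}])

```text
clock: 18.4
tool_pos: [0.5718, 0.1591, 0.1412]
eef_rot: [0.975, 0.222, -0.001, 0.003]
contact_force: [-0.1, 0.1, -1.1]
opening: 0.45
```

>>> play_rows(commands=[{"delta_rot": [0,0,0.058],"travel": [-0.063,0.4,0],"gripper": -1},{"delta_rot": [0,0,0.116],"travel": [-0.127,0.809,0],"gripper": -1},{"delta_rot": [0,0,0.175],"travel": [-0.127,0.809,0.2],"gripper": -1},{"delta_rot": [0,0,0.175],"travel": [-0.127,0.809,0.3],"gripper": -1},{"delta_rot": [0,0,0.175],"travel": [-0.127,0.809,0.3],"gripper": -1}])

```text
clock: 19.02
tool_pos: [0.6055, 0.0522, 0.0957]
eef_rot: [0.999, -0.043, -0.002, -0.001]
contact_force: [-0.6, 0.2, -1.8]
opening: 0.452
```

Run:
```python
from h import *
s=viewer.snapshot('wrist'); save(s,'w7'); s2=viewer.snapshot('scene'); save(s2,'s7')
im=np.hstack([cv2.resize(cv2.imread('pics/w7.png'),(400,300)),cv2.resize(cv2.imread('pics/s7.png')[130:310,160:400],(400,300))]);cv2.imwrite('pics/a7.png',im)
go((.6065,.0490,.0315),-5.3); print(r.get_state()['clock'])
```

```text
pos [0.6072 0.0516 0.0976] yaw -5.05 tilt 0.07 shift [-0.003, 0.018, 0.441] wz 0.0014 q7 -1.73 F [ 0.2  0.2 -0.2] open 0.454
19.125
```

View pics/a7.png

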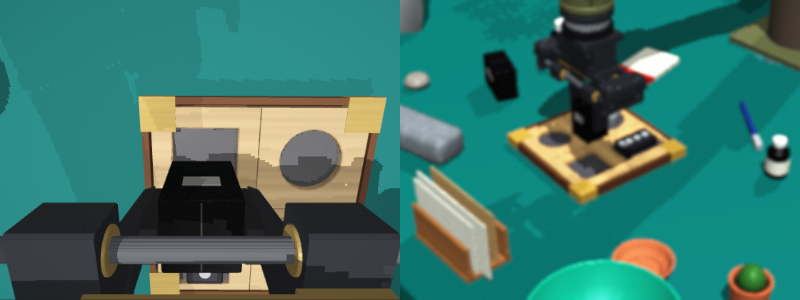

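The carton hangs upright over the square recess (205,150). Lowering and releasing.

>>> play_rows(commands=[{"delta_rot": [0,0,0],"travel": [0,0.016,0.25],"gripper": -1},{"delta_rot": [0,0,0],"travel": [0,0.016,0.39],"gripper": -1},{"delta_rot": [0,0,0],"travel": [0,0.016,0.44],"gripper": -1},{"delta_rot": [0,0,0],"travel": [0,0.016,0.44],"gripper": -1},{"delta_rot": [0,0,0],"travel": [0,0.016,0.44],"gripper": -1},{"delta_rot": [0,0,0],"travel": [0,0.016,0.44],"gripper": 0.4},{"delta_rot": [0,0,0],"travel": [0,0.016,0.44],"gripper": 0.4},{"delta_rot": [0,0,0],"travel": [0,0.016,0.44],"gripper": 0.4}])

```text
clock: 20.12
tool_pos: [0.6071, 0.0471, 0.0317]
eef_rot: [0.999, -0.046, 0.0, 0.0]
contact_force: [0.1, -0.4, -0.5]
opening: 0.698
```

>>> play_rows(commands=[{"delta_rot": [0,0,0],"travel": [0,0,-0.2],"gripper": 0.4},{"delta_rot": [0,0,0],"travel": [0,0,-0.6],"gripper": 0.4},{"delta_rot": [0,0,0],"travel": [0,0,-0.93],"gripper": 1},{"delta_rot": [0,0,0],"travel": [0,0,-0.93],"gripper": 1}])

```text
clock: 20.62
tool_pos: [0.6099, 0.0472, 0.1753]
eef_rot: [0.999, -0.046, 0.004, -0.001]
contact_force: [0.3, -0.0, -1.1]
opening: 0.908
```

Run:
```python
from h import *
s=viewer.snapshot('wrist')
print(obj(s,(.6065,.049),.045,.055,.1))
go((.392,.2462,.17))
```

```text
{'rect': (606.8, 47.9), 'sides': (40.0, 39.9), 'yaw': -5.6, 'circ': (606.7, 47.8, 27.6), 'mean': [608.3, 47.7], 'z': 69.0, 'n': 3172}
pos [0.6081 0.0472 0.1728] yaw -5.31 tilt 0.22 shift [-1.557, -1.187, 0.014] wz None q7 -1.74 F [-0.2  0.  -1.3] open 0.946
```

>>> play_rows(commands=[{"delta_rot": [0,0,0],"travel": [-0.26,-0.2,0],"gripper": 1},{"delta_rot": [0,0,0],"travel": [-0.52,-0.4,0],"gripper": 1},{"delta_rot": [0,0,0],"travel": [-0.78,-0.594,0],"gripper": 1}])

```text
clock: 21.05
tool_pos: [0.4965, 0.1474, 0.1695]
eef_rot: [0.999, -0.046, -0.001, 0.001]
contact_force: [0.1, 1.1, -0.0]
opening: 0.994
```

>>> play_rows(commands=[{"delta_rot": [0,0,0],"travel": [-0.26,-0.2,0],"gripper": 1},{"delta_rot": [0,0,0],"travel": [-0.52,-0.4,0],"gripper": 1},{"delta_rot": [0,0,0],"travel": [-0.78,-0.594,0],"gripper": 1},{"delta_rot": [0,0,0],"travel": [-0.78,-0.594,0],"gripper": 1},{"delta_rot": [0,0,0],"travel": [-0.78,-0.594,0],"gripper": 1}])

```text
clock: 21.68
tool_pos: [0.3905, 0.2455, 0.1703]
eef_rot: [0.999, -0.046, -0.0, 0.001]
contact_force: [0.9, 0.5, 0.0]
opening: 1.0
```

Run:
```python
from h import *
s=viewer.snapshot('wrist'); save(s,'w8')
print(obj(s,(.392,.2462),.035,.035,.08))
o=obj(s,(.392,.2462),.035,.056,.08); print(o)
go((o['circ'][0]/1e3,o['circ'][1]/1e3,.021)); print(r.get_state()['clock'])
```

```text
{'rect': (392.5, 247.4), 'sides': (35.2, 34.7), 'yaw': 86.4, 'circ': (392.0, 247.4, 17.9), 'mean': [395.3, 247.1], 'z': 48.5, 'n': 1709}
{'rect': (392.2, 247.3), 'sides': (19.1, 18.6), 'yaw': -5.7, 'circ': (392.1, 247.4, 9.8), 'mean': [392.9, 247.3], 'z': 64.0, 'n': 615}
pos [0.3912 0.245  0.1705] yaw -5.41 tilt 0.09 shift [0.005, -0.018, 0.996] wz None q7 -2.14 F [ 0.6 -0.1  0.7] open 0.998
21.725
```

View pics/w8.png

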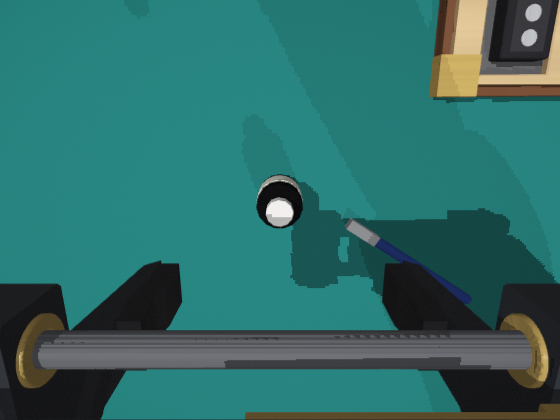

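The bottle is at (279,203), centred. A pen lies at (360,232), so I'll narrow the jaws before descending.

>>> play_rows(commands=[{"delta_rot": [0,0,0],"travel": [0.005,-0.016,0.2],"gripper": 0.4},{"delta_rot": [0,0,0],"travel": [0.005,-0.016,0.4],"gripper": 0.4},{"delta_rot": [0,0,0],"travel": [0.005,-0.016,0.7],"gripper": 0.4},{"delta_rot": [0,0,0],"travel": [0.005,-0.016,0.92],"gripper": 0.4},{"delta_rot": [0,0,0],"travel": [0.005,-0.016,0.99],"gripper": 0.4},{"delta_rot": [0,0,0],"travel": [0.005,-0.016,0.99],"gripper": 0.4},{"delta_rot": [0,0,0],"travel": [0.005,-0.016,0.99],"gripper": -1},{"delta_rot": [0,0,0],"travel": [0.005,-0.016,0.99],"gripper": -1},{"delta_rot": [0,0,0],"travel": [0.005,-0.016,0.99],"gripper": -1},{"delta_rot": [0,0,0],"travel": [0.005,-0.016,0.99],"gripper": -1},{"delta_rot": [0,0,0],"travel": [0.005,-0.016,0.99],"gripper": -1}], force=20)

```text
clock: 23.1
tool_pos: [0.3918, 0.2487, 0.0233]
eef_rot: [0.999, -0.046, 0.001, -0.0]
contact_force: [-0.7, 0.2, 7.0]
opening: 0.403
```

>>> play_rows(commands=[{"delta_rot": [0,0,0],"travel": [0,0,-0.1],"gripper": -1},{"delta_rot": [0,0,0],"travel": [0,0,-0.4],"gripper": -1},{"delta_rot": [0,0,0],"travel": [0,0,-0.8],"gripper": -1},{"delta_rot": [0,0,0],"travel": [0,0,-1],"gripper": -1},{"delta_rot": [0,0,0],"travel": [0,0,-1],"gripper": -1}])

```text
clock: 23.72
tool_pos: [0.3924, 0.2494, 0.1752]
eef_rot: [0.999, -0.046, 0.002, -0.002]
contact_force: [0.1, 0.5, -0.8]
opening: 0.4
```

Run:
```python
from h import *
s=viewer.snapshot('wrist')
t=r.get_state()['tool_pos']; P=cloud(s); k=(np.hypot(P[...,0]-t[0],P[...,1]-t[1])<.02)&(abs(P[...,2]-t[2]-.04)<.03)&(s['color'].min(-1)>150)
print(k.sum(),P[k].mean(0),np.percentile(P[k][:,2],95)-t[2])
go((.5975,-.0455,.17))
```

```text
847 [0.3980288  0.24924018 0.21517856] 0.04305070715009904
pos [0.3916 0.2489 0.1737] yaw -5.29 tilt 0.14 shift [1.547, 1.828, 0.024] wz None q7 -2.13 F [-0.4  0.4 -1.3] open 0.402
```

>>> play_rows(commands=[{"delta_rot": [0,0,0],"travel": [0.25,0.3,0],"gripper": -1},{"delta_rot": [0,0,0],"travel": [0.5,0.6,0],"gripper": -1},{"delta_rot": [0,0,0],"travel": [0.774,0.914,0],"gripper": -1}])

```text
clock: 24.15
tool_pos: [0.494, 0.1002, 0.1711]
eef_rot: [0.999, -0.045, -0.002, 0.0]
contact_force: [1.4, -0.5, -0.8]
opening: 0.398
```

>>> play_rows(commands=[{"delta_rot": [0,0,0],"travel": [0.25,0.3,0],"gripper": -1},{"delta_rot": [0,0,0],"travel": [0.5,0.6,0],"gripper": -1},{"delta_rot": [0,0,0],"travel": [0.774,0.914,0.0],"gripper": -1},{"delta_rot": [0,0,0],"travel": [0.774,0.914,0.3],"gripper": -1},{"delta_rot": [0,0,0],"travel": [0.774,0.914,0.4],"gripper": -1},{"delta_rot": [0,0,0],"travel": [0.774,0.914,0.4],"gripper": -1}])

```text
clock: 24.9
tool_pos: [0.5954, -0.0445, 0.1107]
eef_rot: [0.999, -0.045, -0.003, -0.0]
contact_force: [0.5, 0.0, -0.1]
opening: 0.402
```

Run:
```python
from h import *
s=viewer.snapshot('wrist'); save(s,'w9'); s2=viewer.snapshot('scene'); save(s2,'s9')
im=np.hstack([cv2.resize(cv2.imread('pics/w9.png'),(400,300)),cv2.resize(cv2.imread('pics/s9.png')[130:310,160:400],(400,300))]);cv2.imwrite('pics/a9.png',im)
go((.5975,-.0455,.0310),-5.3); print(r.get_state()['clock'])
```

```text
pos [ 0.5974 -0.0448  0.1131] yaw -5.21 tilt 0.03 shift [0.001, 0.005, 0.547] wz 0.0005 q7 -1.6 F [ 0.5 -0.1  0. ] open 0.4
25.0
```

View pics/a9.png

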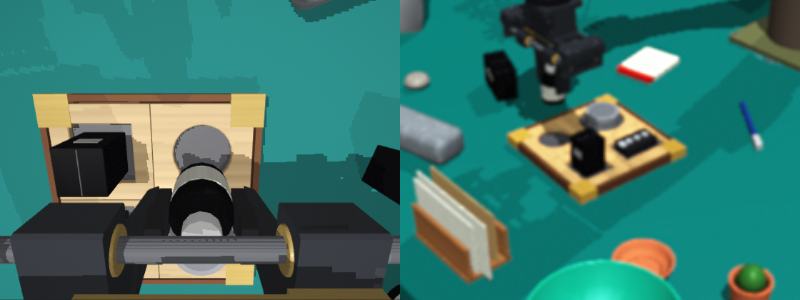

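The bottle hangs upright over the small round recess (202,150). The carton, fob and tin are seated. Lowering.

>>> play_rows(commands=[{"delta_rot": [0,0,0],"travel": [0.001,0.003,0.3],"gripper": -1},{"delta_rot": [0,0,0],"travel": [0.001,0.003,0.48],"gripper": -1},{"delta_rot": [0,0,0],"travel": [0.001,0.003,0.545],"gripper": -1},{"delta_rot": [0,0,0],"travel": [0.001,0.003,0.545],"gripper": -1},{"delta_rot": [0,0,0],"travel": [0.001,0.003,0.545],"gripper": -1},{"delta_rot": [0,0,0],"travel": [0.001,0.003,0.545],"gripper": 0.3},{"delta_rot": [0,0,0],"travel": [0.001,0.003,0.545],"gripper": 0.3},{"delta_rot": [0,0,0],"travel": [0.001,0.003,0.545],"gripper": 0.3}])

```text
clock: 26.0
tool_pos: [0.5975, -0.0464, 0.031]
eef_rot: [0.999, -0.046, 0.0, 0.0]
contact_force: [-0.9, -0.5, -0.5]
opening: 0.645
```

>>> play_rows(commands=[{"delta_rot": [0,0,0],"travel": [0,0,-0.2],"gripper": 0.3},{"delta_rot": [0,0,0],"travel": [0,0,-0.6],"gripper": 0.3},{"delta_rot": [0,0,0],"travel": [0,0,-1],"gripper": 0.4},{"delta_rot": [0,0,0],"travel": [0,0,-1],"gripper": 0.4}])

```text
clock: 26.5
tool_pos: [0.6008, -0.0469, 0.1857]
eef_rot: [0.999, -0.047, 0.005, 0.0]
contact_force: [0.8, -0.2, -1.1]
opening: 0.7
```

>>> play_rows(commands=[{"delta_rot": [0,0,0],"travel": [-0.3,0,-0.1],"gripper": 0.4},{"delta_rot": [0,0,0],"travel": [-0.7,0,-0.2],"gripper": 0.4},{"delta_rot": [0,0,0],"travel": [-1,0,-0.2],"gripper": 0.4},{"delta_rot": [0,0,0],"travel": [-1,0,-0.2],"gripper": 0.4}])

```text
clock: 27.0
tool_pos: [0.4432, -0.0324, 0.2102]
eef_rot: [0.999, -0.046, -0.003, 0.0]
contact_force: [0.3, -0.3, -0.1]
opening: 0.7
```

Run:
```python
from h import *
go((0.45,0,.2))
w=viewer.snapshot('wrist'); save(w,'w10')
print('oil',obj(w,(.5978,-.0459),.035,.03,.1)); print('cap',obj(w,(.5978,-.0459),.035,.066,.1))
print('sq',obj(w,(.6066,.0487),.045,.055,.1)); print('fob',obj(w,(.512,.0575),.05,.021,.05)); print('tin',obj(w,(.503,-.037),.038,.026,.05))
t=viewer.snapshot('top'); print(obj(t,(.39,-.273),.045,.045,.09),obj(t,(.555,-.251),.06,.05,.08))
```

```text
pos [ 0.4432 -0.0324  0.2102] yaw -5.29 tilt 0.37 shift [0.026, -0.219, 0.068] wz None q7 -1.63 F [ 0.3 -0.3 -0.1] open 0.7
oil {'rect': (586.2, -44.8), 'sides': (34.4, 13.3), 'yaw': 85.3, 'circ': (591.9, -45.3, 17.2), 'mean': [584.6, -44.6], 'z': 53.6, 'n': 810}Traceback (most recent call last):
  File "<stdin>", line 4, in <module>
  File "h.py", line 19, in obj
    k=l==1+np.argmax(st[1:,4]); p=P[k]; q=p[:,:2].astype(np.float32)*1000
           ~~~~~~~~~^^^^^^^^^^
    return _wrapfunc(a, 'argmax', axis=axis, out=out, **kwds)
    return bound(*args, **kwds)
ValueError: attempt to get argmax of an empty sequence
```

View pics/w10.png

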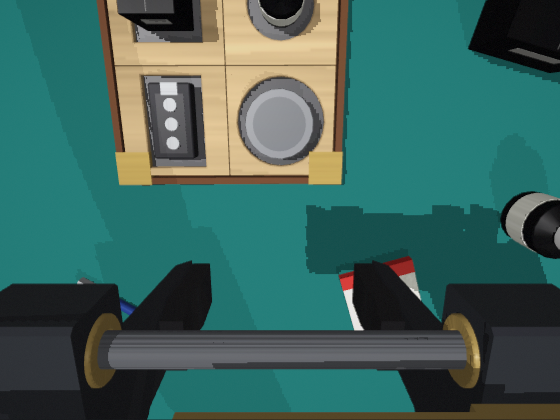

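The fob (171,120) and tin (280,123) are seated. The bottle is cut off at the top of the frame, so I'll raise the arm for one full check.

>>> play_rows(commands=[{"delta_rot": [0,0,0],"travel": [0.2,0,-0.4],"gripper": 0.4},{"delta_rot": [0,0,0],"travel": [0.4,0,-0.8],"gripper": 0.4},{"delta_rot": [0,0,0],"travel": [0.4,0,-0.8],"gripper": 0.4},{"delta_rot": [0,0,0],"travel": [0.4,0,-0.8],"gripper": 0.4},{"delta_rot": [0,0,0],"travel": [0.4,0,-0.8],"gripper": 0.4}])

```text
clock: 27.68
tool_pos: [0.5064, -0.0379, 0.3289]
eef_rot: [0.999, -0.046, -0.002, 0.0]
contact_force: [-0.3, -0.1, 0.1]
opening: 0.701
```

Run:
```python
from h import *
w=viewer.snapshot('wrist'); save(w,'w11'); t=viewer.snapshot('top')
for n,s,a in [('oil',w,((.5978,-.0459),.035,.03,.1)),('cap',w,((.5978,-.0459),.035,.066,.1)),('sq',w,((.6066,.0487),.045,.055,.1)),('fob',w,((.512,.0575),.05,.021,.05)),('tin',w,((.503,-.037),.038,.026,.05)),('tray',w,((.555,.006),.17,.011,.022)),('big',t,((.39,-.273),.045,.045,.09)),('oblc',t,((.555,-.251),.06,.05,.08))]:
    try: print(n,obj(s,*a))
    except Exception as e: print(n,'none')
```

```text
oil {'rect': (597.6, -45.7), 'sides': (35.2, 35.0), 'yaw': -51.6, 'circ': (597.6, -46.0, 18.1), 'mean': [597.3, -45.9], 'z': 57.3, 'n': 902}
cap {'rect': (597.9, -45.7), 'sides': (18.6, 18.6), 'yaw': -4.7, 'circ': (597.9, -45.9, 9.7), 'mean': [598.0, -45.9], 'z': 73.0, 'n': 295}
sq {'rect': (606.7, 47.6), 'sides': (40.4, 38.7), 'yaw': 84.7, 'circ': (606.4, 47.2, 27.3), 'mean': [606.7, 46.5], 'z': 68.9, 'n': 1611}
fob {'rect': (513.0, 57.1), 'sides': (64.0, 36.5), 'yaw': -5.5, 'circ': (513.1, 56.9, 35.5), 'mean': [513.6, 56.2], 'z': 27.2, 'n': 1553}
tin {'rect': (502.7, -35.0), 'sides': (56.8, 56.5), 'yaw': 85.6, 'circ': (502.2, -35.3, 28.9), 'mean': [502.9, -35.5], 'z': 33.3, 'n': 1771}
tray {'rect': (554.8, 6.3), 'sides': (207.6, 206.6), 'yaw': 84.9, 'circ': (554.8, 6.2, 145.5), 'mean': [566.4, 4.3], 'z': 16.0, 'n': 19235}
big {'rect': (390.0, -273.6), 'sides': (51.7, 48.8), 'yaw': -89.4, 'circ': (389.3, -273.4, 26.1), 'mean': [390.2, -270.7], 'z': 55.7, 'n': 357}
oblc {'rect': (555.3, -251.7), 'sides': (80.9, 41.1), 'yaw': 70.2, 'circ': (555.5, -251.4, 44.2), 'mean': [554.9, -250.6], 'z': 60.7, 'n': 568}
```

View pics/w11.png

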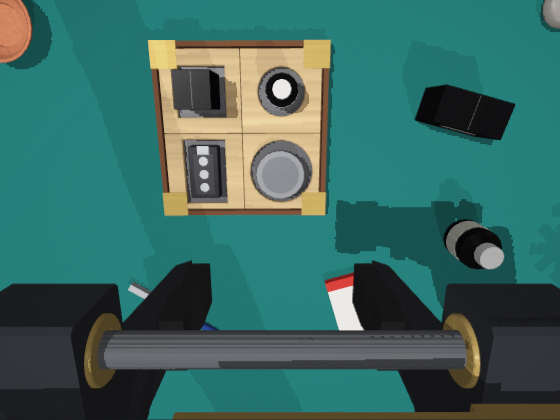

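All four are seated: carton (196,89), bottle (281,90), fob (205,170), tin (280,172). The look-alikes have not moved, and the arm is clear of everything.

```bash
python3 -c "
from plant import r
print(r.finish_job())"
```

```text
the job is handed in; nothing more can be done
None
```

The oil bottle, square carton, key fob and tin are all in their own recesses. I handed the job in at about 28 s, and the hand-in gives no verdict.

- **Position:** in the last wrist-camera check, each of the four was within about 3 mm of its recess centre.
- **Depth and tilt:** the top heights (73, 69, 27 and 33 mm) put all four undersides on the recess floor, 9 mm above the table. The last picture showed them all upright.
- **Look-alikes:** the larger bottle and the oblong carton read the same positions as at the start, within 1 mm.
- **Robot:** the gripper was about 0.33 m above the table and touching nothing.

No check failed or disagreed in the end. One earlier wrist picture cut the bottle off at the frame's edge, so I raised the arm and measured again.

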